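# Take the orange-handled fixture plate off its dowels

### The job

Two small aluminium fixture plates each sit on a dark steel base with two locating dowels. Take the plate with the orange handle straight up off its dowels, keeping it level so that it does not bind, then lay it flat, gently, in the middle of the black rubber mat and let go. Leave the plate with the blue handle where it is.

Things in the scene. Friction and masses are not known exactly. Their poses are not given: they have to be found in the camera images.
- orange_grip (a point): Centre of the orange bow handle's bar on the loose aluminium plate to move (about 0.3 kg, balanced under it). Plate 64 (x) x 110 (y) x 8 mm; this point is 34 mm above its underside, over its middle. Bar along y: 60 long, 14 thick (x), 16 high; 18 mm gap from bar to plate, legs at the bar's ends. Grasp from above across the 14 mm. z up. 9.2 mm holes at y = +44 and -44 mm.
- orange_base: Fixed dark steel base, 80 (x) x 130 (y) x 18 mm, under the orange-handled plate, which starts centred on and parallel to it. Origin: centre of its underside, z up. Two upright 8 mm dowels at y = +44 and -44 mm rise 25 mm above the base's top (17 mm above the seated plate's top), so the plate must rise 25 mm to come free.
- mat_top (a point): Centre of the top face of the black rubber mat, 150 (x) x 190 (y) x 4 mm, fixed flat on the table with nothing on it. Axes along its sides, z up. (The tall microscope at the left, beyond the small joystick, reaches from y = 0.15 m leftwards where x is above 0.7 m and from y = 0.3 m leftwards nearer the robot: swing the arm round it, close to the robot's own base.)
- blue_grip (a point): The same point on the other, equal plate, whose handle is blue; it lies on an equal base with equal dowels and must stay there.

How it is judged:
By the outcome, as a careful person would: the job done as asked, in the order asked, and still so for the second after the job is handed in, with the robot touching nothing.
It also fails if it takes over 43 s, if anything falls off the work surface, if the arm or the gripper's body presses on something with over 40 N, if the wrist force passes 120 N, or if a joint passes its speed limit or range.

### The arm

A 6-joint arm with a two-finger parallel gripper is mounted at the origin on a cart in front of the work surface, level with it; the furniture and walls round the work are solid. World frame = base frame: x ahead of the robot, y to its left, z up, the work surface at z = 0. Lengths are in m, angles in rad, forces in N, time in s.
With the tool pointing down it reaches from about 0.35 to 0.85 m from the base axis. Payload 8.1 kg.
Tool frame: the origin (TCP) lies at the very end of the fingers, on their centre line; the grasp point (between the pads) lies 19 mm behind it; z points along the fingers, y is the line along which they close (so a half turn about z gives the same grasp; the last joint's range is limited). The gripper opens to 85 mm and grips with 20 to 120 N. Pads are 22 mm wide; open, the fingers measure 114 mm over their backs; the gripper's body (76 mm by 85 mm) begins 54 mm behind the grasp point. The pads swing forward as they close: fully open they stand 13 mm farther back than shut.
Start: joints at [-0.085, 0.13, 1.488, -0, 1.523, -0.085], TCP at [0.6, 0, 0.231] pointing down, gripper open.
Joint ranges: [-2.96, 2.96], [-0.89, 2.26], [0.02, 2.5], [-1.34, 4.48], [0, 2.73], [-2.66, 2.66]. Speed limits (rad/s): [2.39, 2.39, 2.79, 3.14, 3.14, 3.14].

### API

Orientations are given as a unit quaternion [x, y, z, w].
In Python, from workcell import robot, optics gives the robot as it stands.
- The arm moves only by the tool arm_command, never from a script. Its argument "targets" is a list that holds one entry, the list of rows, each a list of 7 numbers: the turn, a rotation vector about the tool's x, y, z in units of 5 degrees (1.0 is 5 degrees), then the shift along the tool's x, y, z in units of 10 cm (1.0 is 10 cm), then the finger opening in mm, from 0 to 85.4. A call has 1 to 12 rows; each row shifts and turns the commanded pose from where the row before left it, along the tool's axes as they then stand; what a row does not reach is not made up. A row lasts 1/12 s, in which the tool goes at most 41.7 mm and 7.16 degrees, less where a joint would pass 70% of its speed; a pose out of reach is approached as far as the arm can. A call with a number of a shift or a turn outside -1 to 1 is refused whole. A call with a gripper value outside its range is refused whole. The fingers move at their own pace and stop on an object; "grip_force" is the grip in N (left out, the last holds). Time passes only in rows, so rows that do not move let the fingers close. It gives the time, the measured TCP pose, the force, the opening and the grip force at its end, in the units of the state.
- robot.observe(): the state, without advancing time (a new reading comes with each control period).
- optics.grab_frame(name): name is "scene" or "side" or "wrist"; returns a dict with "image" (384x512x3 uint8, blue, green, red), "intrinsics" (3x3 intrinsics, pixels), "dist_coeffs" ([k1, k2, p1, p2, k3] as OpenCV has them; the pictures are not rectified), "pose" (4x4, takes a point from camera to world coordinates); the wrist camera has in their place "tool_from_camera" (4x4, takes a point from camera to tool coordinates, whose origin is the TCP and whose axes are the flange's). Camera axes: x right, y down, z forward; pixel columns grow to the right and rows downward; lengths in m; the calibration is good to about 2 mm. A picture is of the moment at which its call begins: read the wrist's pose just before it. There is no depth.
- robot.job_done(): hands the job in; it is judged then, once.
The state is a dict: "clock": time; "joints": joint angles; "qvel": joint speeds; "effort": joint torques, N m; "position": TCP position; "tool_rot": TCP orientation; "force": force on the tool from outside, world axes, zero at the start; "wrist_torque": the same for the moment, N m; "width": opening from 0.0 (shut) to 1.0 (fully open); "grasp_force": force on a finger pad.
Only numpy, scipy, OpenCV 4.12 (cv2) and the standard library are available. Lean on these libraries where they do the work, as an engineer would, in place of code of your own. Each camera call takes 0.05 s, during which the arm holds its last target. There are 200 camera calls.

## Working session

There is one attempt and no reset: what is moved stays moved. The work goes in short steps, Python scripts to look and compute and a tool call to move; the robot and the scene stay as the last step left them, time stands still between calls to the robot, and variables do not carry over. Pictures are saved under pics/ and viewed, at most 10 in all, crops included, and the job is handed in when it is done.

Besides the shell and the picture viewer there is one more tool, called after "Emit:" as name(argument=value, ...), one argument or row to a line, values as JSON. arm_command: Moves the arm, as the interface text tells. Shifts and turns lie within -1 to 1; 1 stands for 10 cm of shift or 5 degrees of turn. Its arguments: {"type":"object","properties":{"targets":{"type":"array","items":{"type":"array","items":{"type":"array","items":{"type":"number"}}}},"grip_force":{"type":"number"}},"required":["targets"]}

```bash
mkdir -p pics; ls; cat > h.py <<'E'
import numpy as np,cv2
from scipy.spatial.transform import Rotation as R
from workcell import robot,optics
def grab(n):
    s=robot.observe(); f=optics.grab_frame(n)
    if n=='wrist':
        T=np.eye(4);T[:3,:3]=R.from_quat(s['tool_rot']).as_matrix();T[:3,3]=s['position']
        f['pose']=T@np.array(f['tool_from_camera'])
    return f
def ray(f,uv):
    p=cv2.undistortPoints(np.array(uv,float).reshape(-1,1,2),np.array(f['intrinsics']),np.array(f['dist_coeffs'])).reshape(-1,2)
    P=np.array(f['pose']);d=np.c_[p,np.ones(len(p))]@P[:3,:3].T
    return P[:3,3],d
def plane(f,uv,z):
    o,d=ray(f,uv);return o+d*((z-o[2])/d[:,2])[:,None]
E
python3 - <<'E'
from h import *
for n in('scene','wrist','side'):
    f=grab(n);cv2.imwrite(f'pics/{n}0.png',f['image']);print(n,np.round(f['pose'],3).tolist())
s=robot.observe();print(s)
E
```

```text
pics
scene [[0.778, -0.439, 0.449, 0.151], [-0.628, -0.552, 0.548, -0.559], [0.007, -0.709, -0.705, 0.676], [0.0, 0.0, 0.0, 1.0]]
wrist [[1.0, 0.001, -0.003, 0.601], [0.0, -0.947, -0.323, 0.083], [-0.003, 0.323, -0.947, 0.373], [0.0, 0.0, 0.0, 1.0]]
side [[-0.947, -0.22, 0.233, 0.332], [-0.321, 0.641, -0.697, 0.492], [0.004, -0.735, -0.678, 0.621], [0.0, 0.0, 0.0, 1.0]]
{'clock': 0.15, 'joints': array([-8.53951031e-02,  1.30998528e-01,  1.48904466e+00,  8.57840272e-06,
        1.52301159e+00, -8.53795493e-02]), 'qvel': array([-0.00092826, -0.00267548, -0.00208437, -0.00230927,  0.00013231,
        0.0004091 ]), 'effort': array([ 1.01583330e-03, -5.70061326e+01, -5.01160097e+01, -1.39109225e-04,
        9.69119486e-03, -7.10949371e-05]), 'position': array([5.99567066e-01, 6.54782635e-05, 2.30470412e-01]), 'tool_rot': array([ 7.07112238e-01,  7.07100946e-01, -4.67691408e-04, -5.61900672e-04]), 'force': array([-0.58867923, -0.42505594, -0.01701935]), 'wrist_torque': array([ 0.00784251,  0.03514785, -0.00605854]), 'grasp_force': 0.0, 'width': 1.000981273540188}
```

View pics/scene0.png

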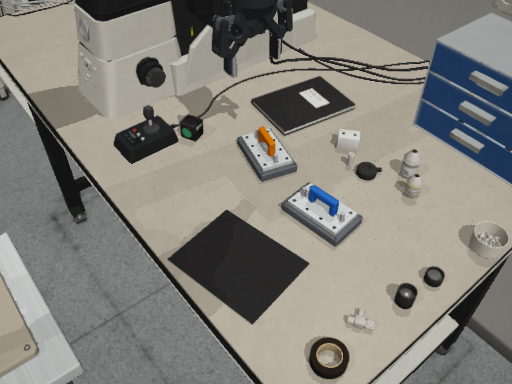

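View pics/wrist0.png

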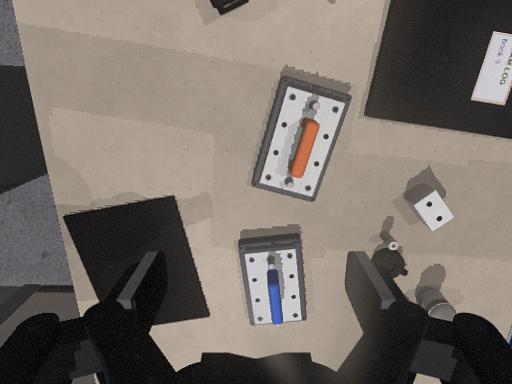

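View pics/side0.png

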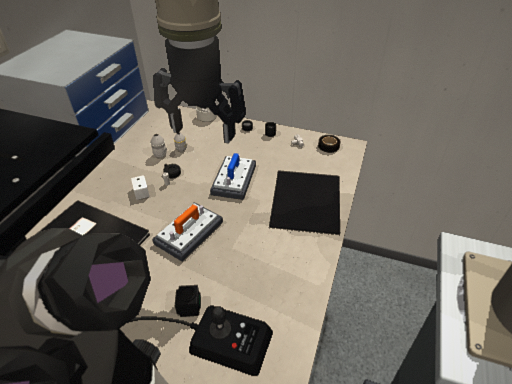

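The scene shows the orange plate near (267,152), the blue one near (322,210) and the mat near (238,262). In the wrist view, orange is at (305,148), blue at (275,295) and the mat is at the left, partly hidden by a finger. The other black rectangle is a log book.

```bash
cat >> h.py <<'E'
def orange(f):
    h=cv2.cvtColor(f['image'],cv2.COLOR_BGR2HSV);m=cv2.inRange(h,(4,150,90),(18,255,255))
    c=max(cv2.findContours(m,0,2)[0],key=cv2.contourArea);return c
def quad(m,seed):
    for c in cv2.findContours(m,0,2)[0]:
        if cv2.contourArea(c)>300 and cv2.pointPolygonTest(c,seed,False)>=0:
            return cv2.convexHull(c)
def quad4(h):
    for k in np.linspace(.01,.15,60):
        a=cv2.approxPolyDP(h,k*cv2.arcLength(h,True),True)
        if len(a)==4:return a.reshape(-1,2).astype(float)
def tri(rs):
    A=0;b=0
    for o,d in rs:
        d=d[0]/np.linalg.norm(d[0]);M=np.eye(3)-np.outer(d,d);A=A+M;b=b+M@o
    p=np.linalg.solve(A,b);return p,[np.linalg.norm(np.cross(p-o,d[0]/np.linalg.norm(d[0]))) for o,d in rs]
def desc(P):
    e=np.roll(P,-1,0)-P;L=np.linalg.norm(e,axis=1);i=L.argmax();a=np.degrees(np.arctan2(e[i,1],e[i,0]))%180
    print('centre',P.mean(0).round(4),'sides',L.round(4),'long axis deg',a.round(2), 'all',(np.degrees(np.arctan2(e[:,1],e[:,0]))%180).round(1))
E
python3 - <<'E'
from h import *
rs=[]
for n in('scene','side','wrist'):
    f=grab(n);c=orange(f);r=cv2.minAreaRect(c);rs.append(ray(f,[r[0]]));print(n,'orange',r,plane(f,[r[0]],.052).round(4))
    g=cv2.cvtColor(f['image'],cv2.COLOR_BGR2GRAY)
    if n!='wrist':
        s={'scene':(238,262),'side':(306,202)}[n]
        h=quad(cv2.inRange(g,0,45),s)
        if h is not None:q=quad4(h);print(q.tolist());desc(plane(f,q,.004))
    else:
        hs=cv2.cvtColor(f['image'],cv2.COLOR_BGR2HSV)
        m=cv2.inRange(hs,(0,0,165),(180,28,255));cv2.drawContours(m,[c],-1,255,-1)
        m=cv2.morphologyEx(m,cv2.MORPH_CLOSE,np.ones((7,7)))
        h=quad(m,r[0]);
        if h is not None:
            q=quad4(h);print(q.tolist());desc(plane(f,q,.026))
p,e=tri(rs);print('orange tri',p,e)
p,e=tri(rs[:2]);print('orange tri2',p,e)
E
```

```text
scene orange ((266.38458251953125, 141.07691955566406), (30.50851058959961, 12.203402519226074), 56.3099365234375) [[0.6398 0.0088 0.052 ]]
[[225.0, 211.0], [308.0, 263.0], [252.0, 322.0], [168.0, 259.0]]
centre [ 0.4382 -0.1593  0.004 ] sides [0.186  0.145  0.1852 0.1432] long axis deg 102.19 all [102.2  11.  101.6  11.3]
side orange ((186.1021728515625, 218.61578369140625), (13.497079849243164, 31.537294387817383), 48.57633590698242) [[0.6447 0.0265 0.052 ]]
[[279.0, 171.0], [338.0, 177.0], [339.0, 233.0], [270.0, 226.0]]
centre [ 0.4407 -0.1542  0.004 ] sides [0.1433 0.181  0.1443 0.1841] long axis deg 100.93 all [  9.9 101.3  11.1 100.9]
wrist orange ((304.1500244140625, 149.0500030517578), (11.70042610168457, 56.920989990234375), 18.434947967529297) [[0.65   0.0183 0.052 ]]
[[287.0, 87.0], [343.0, 103.0], [311.0, 195.0], [259.0, 182.0]]
centre [0.6486 0.0188 0.026 ] sides [0.0624 0.1081 0.063  0.1085] long axis deg 74.5 all [165.   74.8 165.4  74.5]
orange tri [0.65011347 0.01769422 0.04157385] [np.float64(0.002165971124329005), np.float64(0.0004861074137841254), np.float64(0.002051580768937059)]
orange tri2 [0.64921779 0.01868597 0.04164747] [np.float64(0.001075600536075103), np.float64(0.001075600536075192)]
```

Emit:
arm_command(
  targets=[
    [[0, 0, 0, 0.09, 0.25, 0.4, 85], [0, 0, 0, 0.09, 0.25, 0.4, 85], [0, 0, 1, 0, 0, 0, 85], [0, 0, 1, 0, 0, 0, 85], [0, 0, 1, 0, 0, 0, 85], [0, 0, 0, 0, 0, 0, 85], [0, 0, 0, 0, 0, 0, 85], [0, 0, 0, 0, 0, 0, 85]],
  ],
)

```text
clock: 0.97
position: [0.6435, 0.0156, 0.1622]
tool_rot: [0.792, 0.61, 0.0, 0.0]
force: [-0.1, 0.4, 0.4]
width: 0.995
grasp_force: 0.0
```

```bash
cat >> h.py <<'E'
def wristplate(f,zp=.026,zt=.060):
    c=orange(f);r=cv2.minAreaRect(c)
    hs=cv2.cvtColor(f['image'],cv2.COLOR_BGR2HSV)
    m=cv2.inRange(hs,(0,0,165),(180,28,255));cv2.drawContours(m,[c],-1,255,-1)
    m=cv2.morphologyEx(m,cv2.MORPH_CLOSE,np.ones((7,7)))
    h=quad(m,r[0])
    if h is not None:
        q=quad4(h);print(q.tolist());desc(plane(f,q,zp))
    b=cv2.boxPoints(r);print('bar');desc(plane(f,b,zt))
E
python3 - <<'E'
from h import *
s=robot.observe();print(s['clock'],s['position'],R.from_quat(s['tool_rot']).as_matrix().round(4).tolist())
f=grab('wrist');cv2.imwrite('pics/w1.png',f['image']);wristplate(f)
E
```

```text
0.9667 [0.64347811 0.01559881 0.16216169] [[0.2561, 0.9667, 0.0004], [0.9667, -0.2561, -0.0], [0.0001, 0.0004, -1.0]]
[[225.0, 112.0], [297.0, 113.0], [291.0, 227.0], [227.0, 226.0]]
centre [0.649  0.0191 0.026 ] sides [0.0622 0.1084 0.0624 0.1082] long axis deg 74.51 all [164.4  74.5 164.2  74.4]
bar
centre [0.6494 0.0191 0.06  ] sides [0.0566 0.0119 0.0566 0.0128] long axis deg 74.82 all [ 73.9 164.   74.8 163.9]
```

View pics/w1.png

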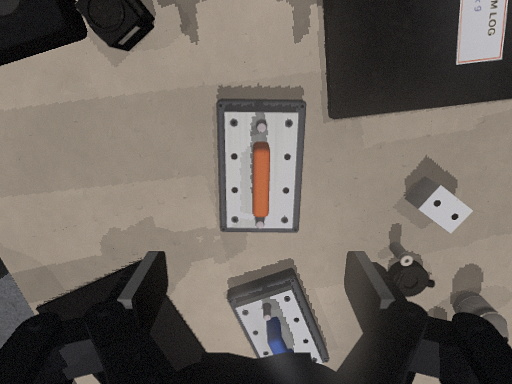

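Emit:
arm_command(
  targets=[
    [[0, 0, 0.13, 0.047, 0.044, 0.2, 60], [0, 0, 0, 0, 0, 0.25, 60], [0, 0, 0, 0, 0, 0.25, 60], [0, 0, 0, 0, 0, 0.15, 60], [0, 0, 0, 0, 0, 0, 60], [0, 0, 0, 0, 0, 0, 60], [0, 0, 0, 0, 0, 0, 60]],
  ],
)

```text
clock: 1.6
position: [0.6498, 0.0189, 0.0786]
tool_rot: [0.797, 0.605, 0.001, 0.001]
force: [-0.1, -0.1, 0.9]
width: 0.703
grasp_force: 0.0
```

```bash
python3 - <<'E'
from h import *
s=robot.observe();M=R.from_quat(s['tool_rot']).as_matrix();print(s['clock'],s['position'],M.round(4).tolist(),s['width'])
f=grab('wrist');cv2.imwrite('pics/w2.png',f['image']);wristplate(f)
for q in [(.649,.0191,.026),(.649,.0191,.06)]: print('in tool',(M.T@(np.array(q)-s['position'])).round(4))
E
```

```text
1.6 [0.64984922 0.0189387  0.07861926] [[0.2691, 0.9631, 0.0022], [0.9631, -0.2691, -0.0001], [0.0005, 0.0022, -1.0]] 0.7034494858986766
[[296.0, 133.0], [297.0, 283.0], [211.0, 283.0], [202.0, 133.0]]
centre [0.6478 0.0191 0.026 ] sides [0.109  0.0627 0.1089 0.058 ] long axis deg 77.18 all [ 77.2 164.4  74.7 164.4]
bar
centre [0.6496 0.0193 0.06  ] sides [0.0119 0.0564 0.0132 0.0564] long axis deg 74.97 all [164.4  75.  164.4  73.7]
in tool [-0.0001 -0.001   0.0526]
in tool [-0.0001 -0.0009  0.0186]
```

View pics/w2.png

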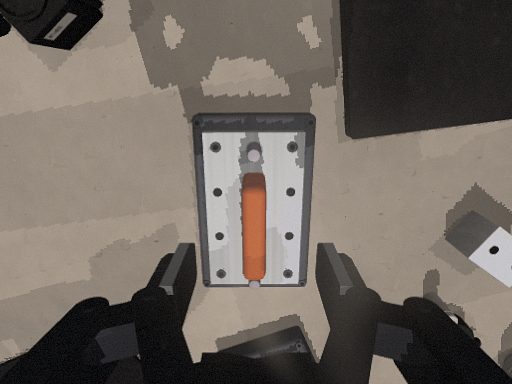

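Emit:
arm_command(
  targets=[
    [[0, 0, 0, 0, -0.004, 0.15, 60], [0, 0, 0, 0, 0, 0.15, 60], [0, 0, 0, 0, 0, 0.12, 60], [0, 0, 0, 0, 0, 0, 40], [0, 0, 0, 0, 0, 0, 30], [0, 0, 0, 0, 0, 0, 25], [0, 0, 0, 0, 0, 0, 22], [0, 0, 0, 0, 0, 0, 22]],
  ],
  grip_force=30,
)

```text
clock: 2.32
position: [0.6492, 0.0191, 0.0359]
tool_rot: [0.797, 0.604, 0.001, 0.0]
force: [0.0, -0.5, -0.2]
width: 0.259
grasp_force: 0.0
```

Emit:
arm_command(
  targets=[
    [[0, 0, 0, 0, 0, 0, 19], [0, 0, 0, 0, 0, 0, 17], [0, 0, 0, 0, 0, 0, 15.5], [0, 0, 0, 0, 0, 0, 14.5], [0, 0, 0, 0, 0, 0, 14], [0, 0, 0, 0, 0, 0, 13], [0, 0, 0, 0, 0, 0, 10], [0, 0, 0, 0, 0, 0, 5], [0, 0, 0, 0, 0, 0, 0], [0, 0, 0, 0, 0, 0, 0]],
  ],
  grip_force=30,
)

```text
clock: 3.15
position: [0.6487, 0.0191, 0.0351]
tool_rot: [0.797, 0.604, 0.0, 0.0]
force: [0.4, -1.1, 1.9]
width: 0.158
grasp_force: 29.8
```

Emit:
arm_command(
  targets=[
    [[0, 0, 0, 0, 0, 0, 0], [0, 0, 0, 0, 0, -0.01, 0], [0, 0, 0, 0, 0, -0.015, 0], [0, 0, 0, 0, 0, -0.02, 0], [0, 0, 0, 0, 0, -0.02, 0], [0, 0, 0, 0, 0, -0.02, 0], [0, 0, 0, 0, 0, 0, 0]],
  ],
  grip_force=50,
)

```text
clock: 3.73
position: [0.6482, 0.0192, 0.0437]
tool_rot: [0.797, 0.604, -0.0, -0.0]
force: [0.2, 0.1, -3.6]
width: 0.153
grasp_force: 49.2
```

```bash
python3 - <<'E'
from h import *
s=robot.observe();print(s['force'],s['wrist_torque'],s['position'],R.from_quat(s['tool_rot']).as_matrix().round(4).tolist())
E
```

```text
[ 0.21889891  0.09703117 -3.64034449] [-0.0031585   0.00540743  0.01288223] [0.64824288 0.0192133  0.04368909] [[0.2697, 0.9629, -0.0006], [0.9629, -0.2697, 0.0], [-0.0001, -0.0006, -1.0]]
```

Emit:
arm_command(
  targets=[
    [[0, 0, 0, 0, 0, -0.025, 0], [0, 0, 0, 0, 0, -0.03, 0], [0, 0, 0, 0, 0, -0.03, 0], [0, 0, 0, 0, 0, -0.03, 0], [0, 0, 0, 0, 0, -0.04, 0], [0, 0, 0, 0, 0, -0.06, 0], [0, 0, 0, 0, 0, -0.1, 0], [0, 0, 0, 0, 0, -0.2, 0], [0, 0, 0, 0, 0, -0.25, 0], [0, 0, 0, 0, 0, -0.2, 0], [0, 0, 0, 0, 0, -0.1, 0], [0, 0, 0, 0, 0, 0, 0]],
  ],
)

```text
clock: 4.73
position: [0.6508, 0.0191, 0.1545]
tool_rot: [0.797, 0.604, 0.003, 0.002]
force: [-0.4, -0.4, -3.2]
width: 0.152
grasp_force: 49.3
```

```bash
python3 - <<'E'
from h import *
s=robot.observe();M=R.from_quat(s['tool_rot']).as_matrix();print(s['force'],s['position'],M.round(4).tolist())
t=np.array([.440,-.157,.15]);d=M.T@(t-s['position']);print('shift tool units',d*10)
a=101.4-np.degrees(np.arctan2(M[1,0],M[0,0]));print('turn tool z units',-a/5)
f=grab('wrist');cv2.imwrite('pics/w3.png',f['image'])
E
```

```text
[-0.36232826 -0.3529911  -3.20207075] [0.65078588 0.01905249 0.15445766] [[0.2698, 0.9629, 0.0067], [0.9629, -0.2698, -0.0003], [0.0015, 0.0065, -1.0]]
shift tool units [-2.26393724 -1.55503237  0.03108415]
turn tool z units -5.409998159677087
```

View pics/w3.png

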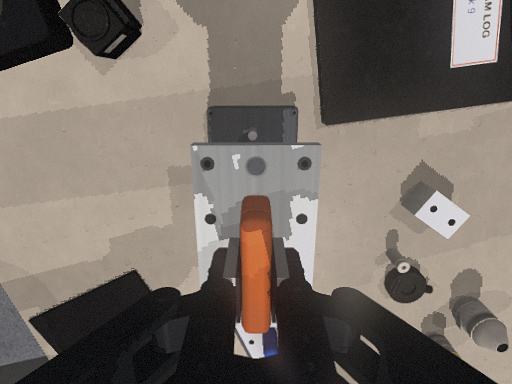

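The plate hangs level in the fingers, clear of the dowels: its far hole is at (256,166) and the bare base behind it at (252,125).

Emit:
arm_command(
  targets=[
    [[0, 0, 0, -0.1, -0.07, 0, 0], [0, 0, 0, -0.22, -0.15, 0, 0], [0, 0, 0, -0.24, -0.165, 0, 0], [0, 0, 0, -0.24, -0.165, 0, 0], [0, 0, 0, -0.24, -0.165, 0, 0], [0, 0, 0, -0.24, -0.165, 0, 0], [0, 0, 0, -0.24, -0.165, 0, 0], [0, 0, 0, -0.24, -0.165, 0, 0], [0, 0, 0, -0.24, -0.165, 0, 0], [0, 0, 0, -0.18, -0.12, 0, 0], [0, 0, 0, -0.1, -0.06, 0, 0], [0, 0, 0, 0, 0, 0, 0]],
  ],
)

```text
clock: 5.78
position: [0.4351, -0.1594, 0.1484]
tool_rot: [0.797, 0.603, -0.001, -0.001]
force: [0.2, 0.1, -3.4]
width: 0.152
grasp_force: 49.6
```

Emit:
arm_command(
  targets=[
    [[0, 0, -0.5, 0, 0, 0, 0], [0, 0, -0.9, 0, 0, 0, 0], [0, 0, -0.9, 0, 0, 0, 0], [0, 0, -0.9, 0, 0, 0, 0], [0, 0, -0.9, 0, 0, 0, 0], [0, 0, -0.8, 0, 0, 0, 0], [0, 0, -0.5, 0, 0, 0, 0], [0, 0, 0, 0, 0, 0, 0], [0, 0, 0, 0, 0, 0, 0], [0, 0, 0, 0, 0, 0, 0]],
  ],
)

```text
clock: 6.62
position: [0.4374, -0.158, 0.1494]
tool_rot: [0.634, 0.773, 0.0, -0.0]
force: [0.6, -0.5, -4.3]
width: 0.152
grasp_force: 49.6
```

```bash
python3 - <<'E'
from h import *
s=robot.observe();M=R.from_quat(s['tool_rot']).as_matrix();print(s['clock'],s['force'],s['position'],M.round(4).tolist())
t=np.array([.440,-.157,.15]);d=M.T@(t-s['position']);print('shift tool units',d*10)
a=101.4-np.degrees(np.arctan2(M[1,0],M[0,0]));print('turn tool z units',-a/5)
f=grab('wrist');a=f['image'];f=grab('side');b=f['image'];cv2.imwrite('pics/w4.png',cv2.resize(np.hstack([a,b]),(800,300)))
E
```

```text
6.6167 [ 0.6247999  -0.53552869 -4.26499469] [ 0.4373978  -0.1579552   0.14944125] [[-0.1957, 0.9807, -0.0005], [0.9807, 0.1957, 0.0005], [0.0006, -0.0004, -1.0]]
shift tool units [ 0.00427913  0.02738567 -0.00559644]
turn tool z units -0.023258191260532614
```

View pics/w4.png

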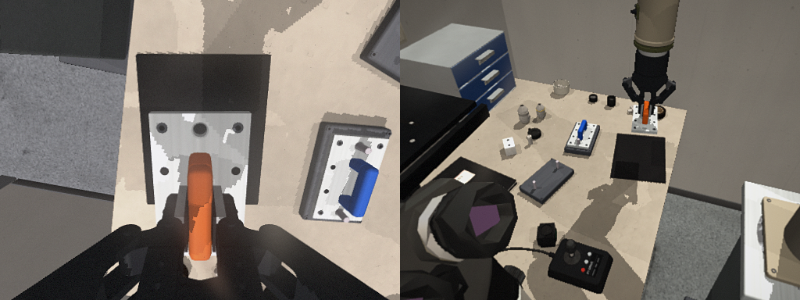

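The wrist view shows the plate over the mat and parallel to it, with the mat's far corners near (175,70) and (346,70) in full-size pixels. The side view confirms that the plate is held above the mat.

```bash
python3 - <<'E'
from h import *
f=grab('wrist');g=cv2.cvtColor(f['image'],cv2.COLOR_BGR2GRAY)
m=cv2.inRange(g[40:140],0,60);m=cv2.morphologyEx(m,cv2.MORPH_OPEN,np.ones((5,5)))
h=quad(m,(260,50));x,y,w,hh=cv2.boundingRect(h);print(x,y+40,w,hh)
pts=h.reshape(-1,2)+[0,40]
c=np.array([pts[(pts@[1,1]).argmin()],pts[(pts@[1,-1]).argmax()]],float)+[[-.5,-.5],[.5,-.5]]
P=plane(f,c,.004);print(c,P,np.linalg.norm(P[1]-P[0]))
e=(P[1]-P[0])/np.linalg.norm(P[1]-P[0]);n=np.array([e[1],-e[0],0]);print('mat centre',P.mean(0)+.095*n,'axis',np.degrees(np.arctan2(-n[1],-n[0])))
E
```

```text
175 69 161 71
[[174.5  69.5]
 [334.5  69.5]] [[ 0.35091952 -0.07951302  0.004     ]
 [ 0.48557936 -0.05254903  0.004     ]] 0.13733291523652164
mat centre [ 0.43690177 -0.15918193  0.004     ] axis 101.32303198228752
```

Emit:
arm_command(
  targets=[
    [[0, 0, 0, 0, 0.037, 0.1, 0], [0, 0, 0, 0, 0, 0.2, 0], [0, 0, 0, 0, 0, 0.25, 0], [0, 0, 0, 0, 0, 0.25, 0], [0, 0, 0, 0, 0, 0.2, 0], [0, 0, 0, 0, 0, 0.1, 0], [0, 0, 0, 0, 0, 0.05, 0], [0, 0, 0, 0, 0, 0.03, 0], [0, 0, 0, 0, 0, 0, 0], [0, 0, 0, 0, 0, 0, 0], [0, 0, 0, 0, 0, 0, 0]],
  ],
)

```text
clock: 7.68
position: [0.442, -0.1582, 0.0332]
tool_rot: [0.634, 0.774, 0.0, 0.001]
force: [0.0, -0.0, -3.4]
width: 0.154
grasp_force: 49.5
```

Level, about 12 mm above contact. Going down slowly.

Emit:
arm_command(
  targets=[
    [[0, 0, 0, 0, 0, 0.025, 0], [0, 0, 0, 0, 0, 0.025, 0], [0, 0, 0, 0, 0, 0.02, 0], [0, 0, 0, 0, 0, 0.015, 0], [0, 0, 0, 0, 0, 0.01, 0], [0, 0, 0, 0, 0, 0.005, 0], [0, 0, 0, 0, 0, 0, 0], [0, 0, 0, 0, 0, 0, 0]],
  ],
)

```text
clock: 8.35
position: [0.4409, -0.1577, 0.0219]
tool_rot: [0.634, 0.774, -0.0, -0.0]
force: [0.3, 1.0, -3.7]
width: 0.157
grasp_force: 49.6
```

Emit:
arm_command(
  targets=[
    [[0, 0, 0, 0, 0, 0.004, 0], [0, 0, 0, 0, 0, 0.004, 0], [0, 0, 0, 0, 0, 0, 0], [0, 0, 0, 0, 0, 0, 0]],
  ],
)

```text
clock: 8.68
position: [0.4409, -0.1578, 0.0211]
tool_rot: [0.634, 0.774, 0.0, 0.0]
force: [-0.2, -0.4, -3.3]
width: 0.149
grasp_force: 49.7
```

Emit:
arm_command(
  targets=[
    [[0, 0, 0, 0, 0, 0.004, 0], [0, 0, 0, 0, 0, 0.004, 0], [0, 0, 0, 0, 0, 0, 0], [0, 0, 0, 0, 0, 0, 0]],
  ],
)

```text
clock: 9.02
position: [0.441, -0.1578, 0.0211]
tool_rot: [0.634, 0.774, -0.0, -0.0]
force: [-5.3, 2.8, 7.9]
width: 0.151
grasp_force: 51.2
```

Contact, pressing lightly. Releasing.

Emit:
arm_command(
  targets=[
    [[0, 0, 0, 0, 0, 0, 13.5], [0, 0, 0, 0, 0, 0, 15], [0, 0, 0, 0, 0, 0, 18], [0, 0, 0, 0, 0, 0, 24], [0, 0, 0, 0, 0, 0, 32], [0, 0, 0, 0, 0, 0, 40], [0, 0, 0, 0, 0, 0, 45], [0, 0, 0, 0, 0, 0, 45], [0, 0, 0, 0, 0, 0, 45]],
  ],
  grip_force=20,
)

```text
clock: 9.77
position: [0.4409, -0.1577, 0.0203]
tool_rot: [0.634, 0.774, -0.0, -0.0]
force: [0.1, 0.1, 0.9]
width: 0.532
grasp_force: 0.0
```

Emit:
arm_command(
  targets=[
    [[0, 0, 0, 0, 0, -0.05, 45], [0, 0, 0, 0, 0, -0.1, 45], [0, 0, 0, 0, 0, -0.2, 45], [0, 0, 0, 0, 0, -0.3, 45], [0, 0, 0, 0, 0, -0.3, 45], [0, 0, 0, 0, 0, -0.3, 45], [0, 0, 0, 0, 0, -0.1, 45], [0, 0, 0, 0, 0, 0, 45], [0, 0, 0, 0, 0, 0, 45], [0, 0, 0, 0, 0, 0, 45]],
  ],
)

```text
clock: 10.6
position: [0.4401, -0.1573, 0.154]
tool_rot: [0.634, 0.774, -0.0, -0.001]
force: [0.5, 0.1, -0.6]
width: 0.524
grasp_force: 0.0
```

```bash
python3 - <<'E'
from h import *
s=robot.observe();print(s['clock'],s['position'],s['force'])
f=grab('wrist');a=f['image'];wristplate(f,.012,.046);f=grab('scene');b=f['image'];cv2.imwrite('pics/w5.png',cv2.resize(np.hstack([a,b]),(800,300)))
E
```

```text
10.6 [ 0.44005235 -0.15729653  0.15398242] [ 0.4850993   0.07881841 -0.57677373]
[[292.0, 118.0], [288.0, 230.0], [226.0, 230.0], [221.0, 118.0]]
centre [ 0.4415 -0.1582  0.012 ] sides [0.1096 0.0619 0.1096 0.063 ] long axis deg 101.96 all [101.4  11.5 102.   11.4]
bar
centre [ 0.4416 -0.1576  0.046 ] sides [0.0113 0.0565 0.0121 0.0565] long axis deg 101.04 all [ 11.4 101.9  11.4 101. ]
```

View pics/w5.png

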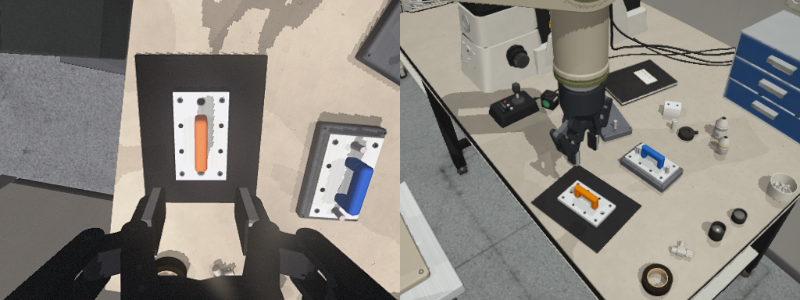

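The plate lies flat and centred in the mat: plate at x 173–228 and mat at x 137–267 in the wrist half. The blue plate is untouched and the gripper is clear.

```bash
python3 -c "
from workcell import robot;print(robot.job_done())"
```

```text
the job is handed in; nothing more can be done
None
```

The orange-handled plate came straight up off its dowels without binding and now lies flat, released, within a few mm of the mat's centre; the blue plate was not touched, and the job was handed in at about 11 s.

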